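Put the scraper away in the roll-top bin and roll it shut

TASK

Rain is coming: put the black scraper (the tool with the wide flat blade, not the brush) into the open roll-top bin on the balcony shelf. Then roll the bin's curved slatted cover down along its track until it is fully shut, and let go.

Things in the scene. Friction and masses are not known exactly. Their poses are not given: they have to be found in the camera images.
- bin_floor (a point): Centre of the inner floor, 40 mm above the shelf, of a fixed white roll-top bin 320 deep (x), 280 wide (y); x points to its back, z up. Inside: x -152 to 150, y +-128 mm. Front sill at x = -157, 10 thick, top 72 mm above this point; half-round sides rise to 200 above it; a fixed rear shell covers x > 50. Things go in from above, between sill and cover edge. Cover axis: along y, 40 above.
- cover (a joint): Roll angle (rad) of the curved cover of aluminium slats, 280 mm wide, outer radius 173 mm about the axis given at bin_floor. 0 is fully shut, front edge down at the sill; it grows as the cover rolls up and back, to 1.62 fully open. Starts open, 1.36 to 1.54. It stays wherever it is left; 2 to 8 N at the rib moves it.
- cover_rib (a point): Centre of the pull rib at the cover's front edge: aluminium bar along the bin's y, 160 mm long, 12 thick, 30 high, from radius 173 to 203 about the axis (this point: 188). Seen from the axis it is at 163 deg minus the cover angle, from the bin's +x up: shut, it juts forward, 180 in front of and 55 above the axis; open, it stands up on top. Push it from behind forward then down, or pinch it.
- scraper_center (a point): Black hard silicone scraper flat on the shelf, 150 mm long. The point is at mid length, near its balance, 10 mm above its underside; x points towards the blade. Handle: x -75 to 25, 22 wide, 20 high. Blade: x 20 to 75, 70 wide, 8 thick. A black brush of like size with grey bristle tufts lies 120 to 240 mm away from it.
Things that resemble listed ones, but are neither listed nor needed, are in the scene too. What is shaped like the part that bears scraper_center but green or yellow is not meant.

How it is judged (in metres and radians):
On the way:
1. the scraper is inside the bin (x of scraper_center in the frame of bin_floor between -0.15 and 0.15 m and y of scraper_center in the frame of bin_floor between -0.13 and 0.13 m and z of scraper_center in the frame of bin_floor below 0.06 m and value of joint cover above 0.3 rad), for 0.2 s.
At the end, for the whole second after the job is handed in: The scraper lies inside the bin (its centre between the walls and less than 60 mm above the inner floor) and the cover is rolled shut and still, within 0.1 rad (about 17 mm at its edge) of fully shut (x of scraper_center in the frame of bin_floor between -0.15 and 0.15 m and y of scraper_center in the frame of bin_floor between -0.13 and 0.13 m and z of scraper_center in the frame of bin_floor below 0.06 m and value of joint cover below 0.1 rad and velocity of joint cover between -0.03 and 0.03 rad/s); the robot touches nothing.
It also fails if it takes over 58 s, if anything falls off the work surface, if the arm or the gripper's body presses on something with over 40 N, if the wrist force passes 120 N, or if a joint passes its speed limit or range.

ROBOT

A 6-joint arm with a two-finger parallel gripper is mounted at the origin on the work surface. World frame = base frame: x ahead of the robot, y to its left, z up, the work surface at z = 0. Lengths are in m, angles in degrees, forces in N, time in s.
With the tool pointing down it reaches from about 0.275 to 0.825 m from the base axis. Payload 4.9 kg.
Tool frame: the origin (TCP) lies at the very end of the fingers, on their centre line; the grasp point (between the pads) lies 19 mm behind it (manip.hold_point_z is the distance from the TCP to the grasp point, in m); z points along the fingers, x is the direction in which the jaws open and shut, and the axes are right-handed (so a half turn about z gives the same grasp; the last joint's range is limited). The gripper opens to 85 mm and grips with 20 to 120 N. Pads are 22 mm wide; open, the fingers measure 114 mm over their backs; the gripper's body (76 mm by 85 mm) begins 54 mm behind the grasp point. The pads swing forward as they close: fully open they stand 13 mm farther back than shut.
Start: joints at [-7.689, 18.69, -11.035, 60.275, 0, 82.311], TCP at [0.55, 0, 0.231] pointing down, gripper open.
Joint ranges: [-152.03, 152.03], [-55.5, 102.48], [-74.3, 77.21], [-110.64, 120.58], [-84.22, 78.4], [-180, 180]. Speed limits (degrees/s): [147.25, 147.25, 180, 180, 180, 180].

INTERFACE

Orientations are given as [roll, pitch, yaw] about the fixed x, y, z axes, in that order (R = Rz(yaw) Ry(pitch) Rx(roll)).
In Python, from rig import manip gives the robot as it stands.
- The arm moves only by the tool servo_tool, never from a script. Its argument "commands" is a list of rows, each an object of numbers: "x", "y", "z": the shift along the world's x, y, z in m; "turn": the turn about the world's z in rad; "gripper": the opening, from -1 (shut) to 1 (fully open), so that 0 is half open. A call has 1 to 8 rows; each row shifts and turns the commanded pose from where the row before left it; what a row does not reach is not made up. A row lasts 1/8 s, in which the tool goes at most 62.5 mm and 10.7 degrees, less where a joint would pass 70% of its speed; a pose out of reach is approached as far as the arm can. A call is refused whole if a number of a shift passes 0.0625 or a number of a turn 0.188, either way. A call with a gripper value outside its range is refused whole. The fingers move at their own pace and stop on an object; "force" is the grip in N (left out, the last holds). Time passes only in rows, so rows that do not move let the fingers close. It gives the time, the measured TCP pose, the force and the opening at its end, in the units of the state.
- manip.get_obs(): the state, without advancing time (a new reading comes with each control period).
- manip.read_camera(name): name is "scene" or "side" or "wrist"; returns the picture (400x640x3 uint8, red, green, blue); there is no depth.
- manip.camera_params(name): a dict with "camera_matrix" (3x3 intrinsics, pixels), "R" (3x3) and "t" (3): a world point X has camera coordinates R X + t. Camera axes: x right, y down, z forward; pixel columns grow to the right and rows downward; lengths in m; the calibration is good to about 2 mm. A picture is of the moment at which its call begins: read the wrist's pose just before it. camera_params takes no time and is no camera call; for the wrist camera it gives the pose at the moment of the call.
- manip.finish_job(): hands the job in, once; it reports no verdict.
Trained networks look in the newest picture that a camera, given by its name, has taken for a name from the list of things; names that differ only in an ending like _2 or _b are one class to them, and where a whole thing is asked for, a point or a joint stands for the part that bears it (a point fixed in the world has none). Each returns a list of dicts, best first, with "conf" (0 to 1); they miss things now and then, are a little off and sometimes report something else, mostly with a low value. They report only what shows in the picture. A call takes as long as a camera call. They do not tell look-alikes from the thing itself.
- manip.spot_in(camera, query): "at" ([x, y, z] in m, in the coordinates of the camera as it stood for that picture, good to about 4 mm: the middle of the surface that is visible of it).
- manip.outline_of(camera, query): "region" (400x640 bool, what is visible of it).
- manip.spot_point(camera, query): "at" ([x, y, z] in m, in the coordinates of the camera as it stood for that picture, good to about 4 mm: a listed point, or the origin of a listed thing).
The state is a dict: "t": time; "q": joint angles; "qvel": joint speeds; "effort": joint torques, N m; "position": TCP position; "tcp_rot": TCP orientation; "force": force on the tool from outside, world axes, zero at the start; "moment": the same for the moment, N m; "grip_width": finger opening in m.
Only numpy, scipy, OpenCV 4.12 (cv2) and the standard library are available. Lean on these libraries where they do the work, as an engineer would, in place of code of your own. Each camera call takes 0.05 s, during which the arm holds its last target.

## Working session

There is one attempt and no reset: what is moved stays moved. The work goes in short steps, Python scripts to look and compute and a tool call to move; the robot and the scene stay as the last step left them, time stands still between calls to the robot, and variables do not carry over. Pictures are saved under pics/ and viewed, and the job is handed in when it is done.

Besides the shell and the picture viewer there is one more tool, called after "Emit:" by a JSON object that holds its "method" and its "body", one argument or row to a line. servo_tool: Moves the arm, as the interface text tells. Its arguments: {"type":"object","properties":{"commands":{"type":"array"},"force":{"type":"number"}},"required":["commands"]}

```bash
mkdir -p pics; cat > h.py <<'E'
import numpy as np, cv2
from rig import manip
def snap(c,n):
    im=manip.read_camera(c); cv2.imwrite(f'pics/{n}.png',cv2.cvtColor(im,cv2.COLOR_RGB2BGR)); return im
def w(c,p):
    P=manip.camera_params(c); return np.array(P['R']).T@(np.array(p)-np.array(P['t']))
def px(c,X):
    P=manip.camera_params(c); v=np.array(P['camera_matrix'])@(np.array(P['R'])@np.array(X)+np.array(P['t'])); return v[:2]/v[2]
E
python3 - <<'E'
from h import *
np.set_printoptions(precision=4,suppress=True)
for c in('scene','side','wrist'):
    snap(c,c+'0')
    for q in('bin_floor','cover_rib','scraper_center'):
        for r in manip.spot_point(c,q)[:4]: print(c,q,round(r['conf'],2),w(c,r['at']),px(c,w(c,r['at'])))
o=manip.get_obs();print(o['t'],o['position'],o['tcp_rot'],o['grip_width'])
E
```

```text
scene bin_floor 0.88 [ 0.6421 -0.0508  0.0402] [296.6332 110.3427]
scene cover_rib 0.89 [ 0.6748 -0.0478  0.2689] [278.7644  61.45  ]
scene scraper_center 0.87 [0.5048 0.3951 0.0092] [294.4379 272.537 ]
scene scraper_center 0.78 [0.4217 0.55   0.0076] [306.5664 341.5773]
scene scraper_center 0.75 [0.3187 0.329  0.0078] [368.132  269.3535]
side bin_floor 0.91 [ 0.647  -0.0545  0.04  ] [216.4513 185.3742]
side cover_rib 0.86 [ 0.6729 -0.0484  0.2647] [183.5226 154.4031]
side cover_rib 0.32 [0.5068 0.3956 0.0078] [369.7572 283.3842]
side scraper_center 0.92 [0.3248 0.3284 0.0099] [402.8208 218.8305]
side scraper_center 0.62 [0.5056 0.3948 0.0082] [369.9115 282.8182]
side scraper_center 0.6 [0.4218 0.5497 0.0139] [438.4717 308.7092]
wrist bin_floor 0.73 [ 0.6486 -0.0532  0.0394] [399.862  225.1231]
0.6 [0.55   0.     0.2313] [-179.9973   -0.0002   -0.0003] 0.08546313712679346
```

View pics/scene0.png

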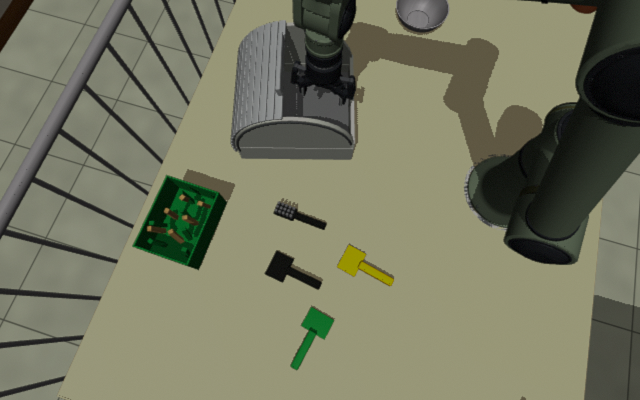

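View pics/side0.png

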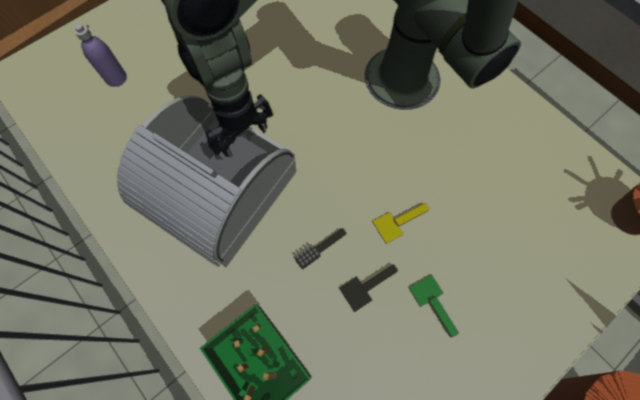

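View pics/wrist0.png

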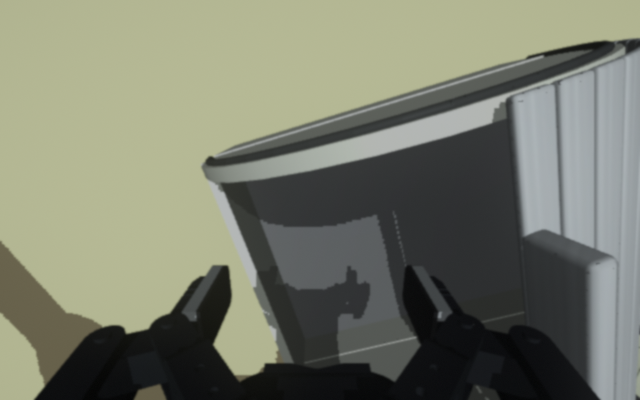

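The look-alikes by pixel in the scene picture are:
- black scraper with a flat blade: (290,270)
- brush with tufts: (300,213)
- yellow scraper: (365,265)
- green scraper: (313,335)

I choose (290,270). Next I check it in a crop and get the yaws.

```bash
python3 - <<'E'
from h import *
np.set_printoptions(precision=4,suppress=True)
def ray(c,u,v,z):
    P=manip.camera_params(c);R=np.array(P['R']);t=np.array(P['t']);C=-R.T@t
    d=R.T@np.linalg.inv(P['camera_matrix'])@np.array([u,v,1.]);return C+d*(z-C[2])/d[2]
for c in('scene','side'):
    im=cv2.imread(f'pics/{c}0.png')
    best=[r for r in manip.outline_of(c,'scraper_center')]
    for r in best:
        m=r['region'];v,u=np.nonzero(m)
        pts=np.array([ray(c,a,b,.006)[:2] for a,b in zip(u,v)])
        mu=pts.mean(0);U,S,V=np.linalg.svd(pts-mu);d=V[0]
        pr=(pts-mu)@d; 
        if -pr.min()<pr.max(): d=-d  # mean nearer the blade: handle end is farther
        d = d if abs(((pts-mu)@d).min())>((pts-mu)@d).max() else -d
        pr=(pts-mu)@d
        mid=mu+d*(pr.max()+pr.min())/2
        print(c,round(r['conf'],2),u.mean(),v.mean(),'mid',mid,'yaw',np.degrees(np.arctan2(d[1],d[0])),'len',np.ptp(pr))
    P=manip.camera_params(c);print('cam',-np.array(P['R']).T@np.array(P['t']))
a=cv2.resize(cv2.imread('pics/scene0.png')[180:350,250:410],None,fx=4.5,fy=3.5,interpolation=2)
cv2.imwrite('pics/c1.png',a)
a=cv2.resize(cv2.imread('pics/scene0.png')[10:170,220:370],None,fx=5,fy=3.7,interpolation=2)
a=cv2.resize(cv2.imread('pics/scene0.png')[20:165,222:372],None,fx=4,fy=4,interpolation=2)
cv2.imwrite('pics/c2.png',a)
a=cv2.resize(cv2.imread('pics/side0.png')[90:270,110:305],None,fx=3.3,fy=3.3,interpolation=2)
cv2.imwrite('pics/c3.png',a)
E
```

```text
scene 0.62 311.6332970620239 333.2110990206746 mid [0.4194 0.5455] yaw -102.18400831425926 len 0.1502691104117748
scene 0.59 360.67676767676767 265.574494949495 mid [0.3223 0.3283] yaw -10.92665322355672 len 0.15106162689653974
cam [0.4177 0.4775 1.091 ]
side 0.84 364.051227321238 288.1814300960512 mid [0.5038 0.3977] yaw -7.406205356014111 len 0.1517488840960966
side 0.69 396.966743119266 222.5401376146789 mid [0.322  0.3293] yaw -11.334597679983354 len 0.15550463586217061
side 0.66 432.78683966635776 301.4893419833179 mid [0.4205 0.5455] yaw -100.25945890918149 len 0.15354953329259988
cam [0.7097 0.4249 1.0338]
```

View pics/c1.png

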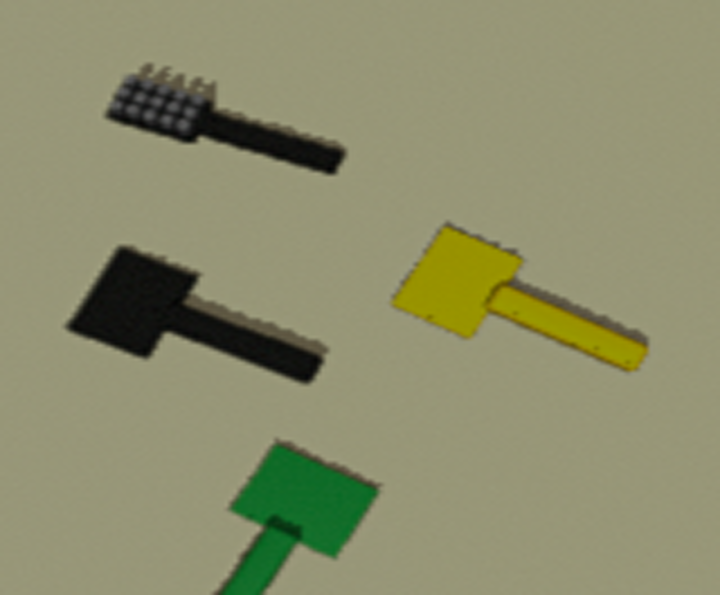

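View pics/c2.png

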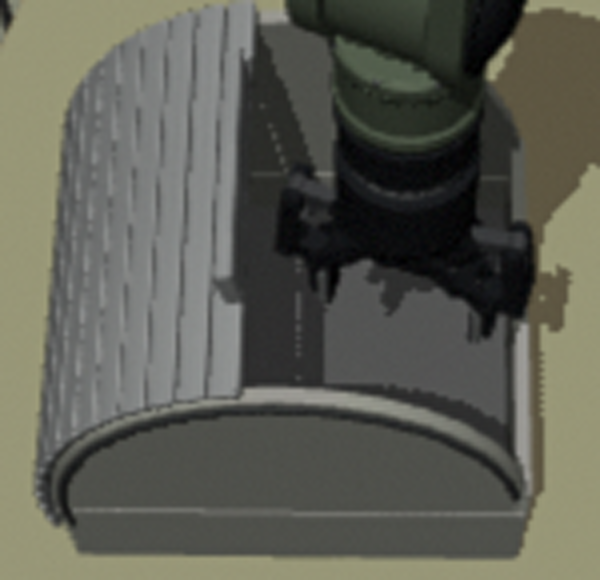

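View pics/c3.png

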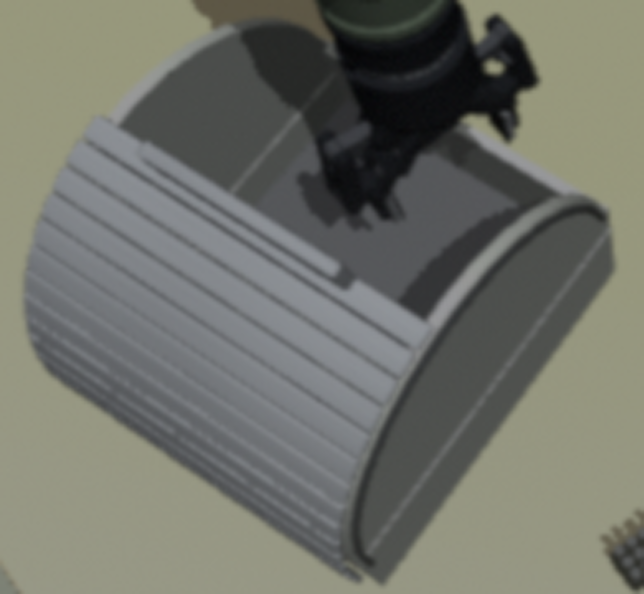

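```bash
python3 - <<'E'
from h import *
np.set_printoptions(precision=4,suppress=True)
def ray(c,u,v,z):
    P=manip.camera_params(c);R=np.array(P['R']);t=np.array(P['t']);C=-R.T@t
    d=R.T@np.linalg.inv(P['camera_matrix'])@np.array([u,v,1.]);return C+d*(z-C[2])/d[2]
for c,a,b in(('scene',(240.75,157.75),(352,159)),('side',(225.8,265.8),(296,171.2))):
    A,B=ray(c,*a,0),ray(c,*b,0);d=A-B;print(c,A,B,np.linalg.norm(d),np.degrees(np.arctan2(d[1],d[0])))
P=manip.camera_params('wrist');print(-np.array(P['R']).T@np.array(P['t']))
yaw=np.radians(-7.5);f=np.array([.505,.396]);print('grip pt',f-0.008*np.array([np.cos(yaw),np.sin(yaw)]))
print(manip.hold_point_z,manip.get_obs()['position'])
E
```

```text
scene [0.7593 0.1256 0.    ] [0.4459 0.0327 0.    ] 0.32687787208724667 16.51674313120054
side [0.7558 0.1234 0.    ] [0.4506 0.0348 0.    ] 0.31788830788592864 16.19747449514432
[0.5498 0.0833 0.3731]
grip pt [0.4971 0.397 ]
0.0187 [0.55   0.     0.2313]
```

The crop shows a plain black scraper at (290,270), with its blade to the left, so it is the right tool. The bin comes out at about (0.645, -0.054) with a yaw of 16.3°. I'll rise, then move over the scraper.

Emit:
{"method": "servo_tool", "body": {
  "commands": [
    {"z": 0.06, "gripper": 1},
    {"z": 0.06},
    {"x": -0.005, "y": 0.04, "turn": 0.14},
    {"x": -0.005, "y": 0.04, "turn": 0.14},
    {"x": -0.005, "y": 0.04, "turn": 0.14},
    {"x": -0.005, "y": 0.04, "turn": 0.14},
    {"x": -0.005, "y": 0.04, "turn": 0.14},
    {"x": -0.005, "y": 0.04, "turn": 0.14}
  ]
}}

```text
schema error: expected keys x, y, z, turn, gripper
```

Emit:
{"method": "servo_tool", "body": {
  "commands": [
    {"x": -0.005, "y": 0.04, "turn": 0.15},
    {"x": -0.006, "y": 0.04, "turn": 0.15},
    {"x": -0.006, "y": 0.04, "turn": 0.15},
    {"x": -0.006, "y": 0.037, "turn": 0.15, "z": -0.04},
    {"z": -0.05},
    {"z": -0.05},
    {"z": -0.03},
    {"z": 0}
  ]
}}

```text
schema error: expected keys x, y, z, turn, gripper
```

```bash
python3 - <<'E'
from h import *
np.set_printoptions(precision=4,suppress=True)
o=manip.get_obs();print(o['t'],o['position'],o['tcp_rot'],o['grip_width'],o['force'])
snap('wrist','w1')
for r in manip.spot_point('wrist','scraper_center')[:3]: print(r['conf'],w('wrist',r['at']),px('wrist',w('wrist',r['at'])))
def ray(c,u,v,z):
    P=manip.camera_params(c);R=np.array(P['R']);t=np.array(P['t']);C=-R.T@t
    d=R.T@np.linalg.inv(P['camera_matrix'])@np.array([u,v,1.]);return C+d*(z-C[2])/d[2]
for r in manip.outline_of('wrist','scraper_center')[:2]:
    v,u=np.nonzero(r['region']);pts=np.array([ray('wrist',a,b,.015)[:2] for a,b in zip(u[::7],v[::7])])
    print(r['conf'],cv2.minAreaRect(pts.astype(np.float32)),pts.mean(0),u.min(),u.max(),v.min(),v.max())
E
```

```text
0.7 [0.55   0.     0.2313] [-179.9998   -0.0012    0.0043] 0.08546755428264118 [-0.8587 -1.1016 -0.221 ]Traceback (most recent call last):
  File "<stdin>", line 10, in <module>
  File "<stdin>", line 7, in ray
ValueError: time passes only in moves, steps and waits
```

View pics/w1.png

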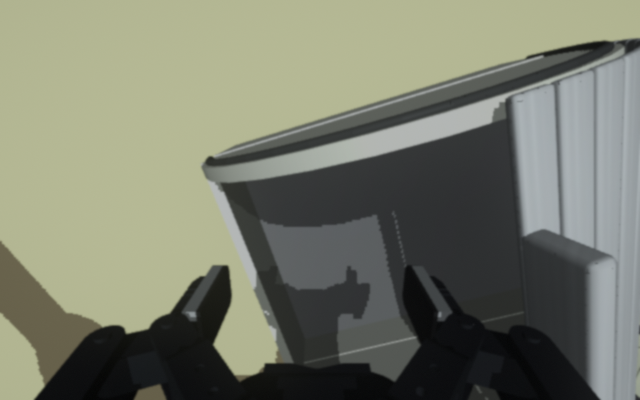

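The commands were refused because every row needs all five keys. camera_params also shouldn't be called in a loop, so I'll fix both.

Emit:
{"method": "servo_tool", "body": {
  "commands": [
    {"x": 0, "y": 0, "z": 0.06, "turn": 0, "gripper": 1},
    {"x": 0, "y": 0, "z": 0.06, "turn": 0, "gripper": 1},
    {"x": -0.005, "y": 0.04, "z": 0, "turn": 0.14, "gripper": 1},
    {"x": -0.005, "y": 0.04, "z": 0, "turn": 0.14, "gripper": 1},
    {"x": -0.005, "y": 0.04, "z": 0, "turn": 0.14, "gripper": 1},
    {"x": -0.005, "y": 0.04, "z": 0, "turn": 0.14, "gripper": 1},
    {"x": -0.005, "y": 0.04, "z": 0, "turn": 0.14, "gripper": 1},
    {"x": -0.005, "y": 0.04, "z": 0, "turn": 0.14, "gripper": 1}
  ]
}}

```text
t: 1.85
position: [0.5198, 0.2413, 0.3513]
tcp_rot: [180.0, -0.0, 48.4]
force: [0.6, -0.8, -0.0]
grip_width: 0.0856
```

Emit:
{"method": "servo_tool", "body": {
  "commands": [
    {"x": -0.005, "y": 0.04, "z": 0, "turn": 0.15, "gripper": 1},
    {"x": -0.006, "y": 0.04, "z": 0, "turn": 0.15, "gripper": 1},
    {"x": -0.006, "y": 0.04, "z": 0, "turn": 0.15, "gripper": 1},
    {"x": -0.006, "y": 0.037, "z": -0.04, "turn": 0.15, "gripper": 1},
    {"x": 0, "y": 0, "z": -0.05, "turn": 0, "gripper": 1},
    {"x": 0, "y": 0, "z": -0.05, "turn": 0, "gripper": 1},
    {"x": 0, "y": 0, "z": -0.03, "turn": 0, "gripper": 1},
    {"x": 0, "y": 0, "z": 0, "turn": 0, "gripper": 1}
  ]
}}

```text
t: 2.85
position: [0.4952, 0.3959, 0.1786]
tcp_rot: [-179.7, 0.2, 82.5]
force: [0.4, -0.1, -0.2]
grip_width: 0.0853
```

```bash
cat >> h.py <<'E'
def ray(c,u,v,z):
    P=manip.camera_params(c);R=np.array(P['R']);t=np.array(P['t']);C=-R.T@t
    uv=np.stack([np.atleast_1d(u),np.atleast_1d(v),np.ones(np.size(u))]).astype(float)
    d=R.T@np.linalg.inv(P['camera_matrix'])@uv;return (C[:,None]+d*(z-C[2])/d[2]).T
E
python3 - <<'E'
from h import *
np.set_printoptions(precision=4,suppress=True)
o=manip.get_obs();print(o['t'],o['position'],o['tcp_rot'],o['grip_width'],o['force'])
snap('wrist','w2')
for r in manip.spot_point('wrist','scraper_center')[:3]: X=w('wrist',r['at']);print(r['conf'],X,px('wrist',X))
for r in manip.outline_of('wrist','scraper_center')[:2]:
    v,u=np.nonzero(r['region']);pts=ray('wrist',u,v,.015)[:,:2]
    print(r['conf'],cv2.minAreaRect(pts.astype(np.float32)),pts.mean(0),u.min(),u.max(),v.min(),v.max())
E
```

```text
2.85 [0.4952 0.3959 0.1786] [-179.7443    0.2104   82.5102] 0.08530267936739268 [ 0.4008 -0.1248 -0.222 ]
0.96 [0.5072 0.4003 0.0169] [320.0249 195.9212]
0.9 [0.424  0.5479 0.012 ] [460.193   93.6946]
0.64 [0.3254 0.3314 0.0113] [217.9393  11.1009]
0.95 ((0.5048922896385193, 0.4002944231033325), (0.07055126875638962, 0.14883743226528168), 82.44147491455078) [0.5206 0.3981] 287 351 120 255
0.78 ((0.4237237870693207, 0.548913300037384), (0.1558455526828766, 0.06871233880519867), 77.87010955810547) [0.4181 0.5279] 377 543 46 126
```

View pics/w2.png

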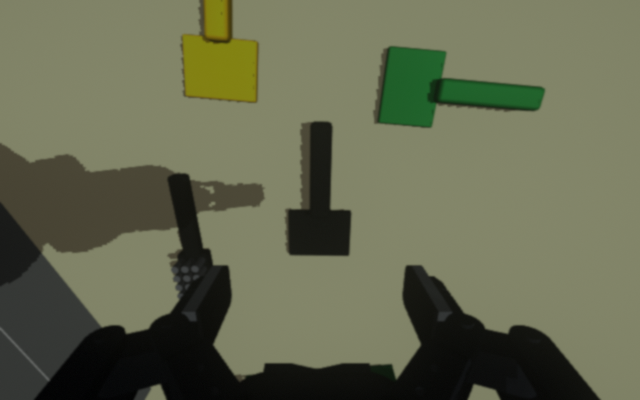

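The wrist picture shows the black scraper upright at column 320 with its blade at (320,232). The jaws are square to the handle, and the centre is at (0.506, 0.399). I descend and grip.

Emit:
{"method": "servo_tool", "body": {
  "commands": [
    {"x": 0.001, "y": 0.002, "z": -0.05, "turn": 0, "gripper": 1},
    {"x": 0, "y": 0, "z": -0.05, "turn": 0, "gripper": 1},
    {"x": 0, "y": 0, "z": -0.04, "turn": 0, "gripper": 1},
    {"x": 0, "y": 0, "z": -0.025, "turn": 0, "gripper": 1},
    {"x": 0, "y": 0, "z": -0.008, "turn": 0, "gripper": 1},
    {"x": 0, "y": 0, "z": 0, "turn": 0, "gripper": 1}
  ]
}}

```text
t: 3.75
position: [0.499, 0.3996, 0.0095]
tcp_rot: [179.9, -0.1, 82.5]
force: [-0.4, 0.7, 0.7]
grip_width: 0.0851
```

Emit:
{"method": "servo_tool", "body": {
  "commands": [
    {"x": 0, "y": 0, "z": 0, "turn": 0, "gripper": -1},
    {"x": 0, "y": 0, "z": 0, "turn": 0, "gripper": -1},
    {"x": 0, "y": 0, "z": 0, "turn": 0, "gripper": -1},
    {"x": 0, "y": 0, "z": 0, "turn": 0, "gripper": -1},
    {"x": 0, "y": 0, "z": 0, "turn": 0, "gripper": -1},
    {"x": 0, "y": 0, "z": 0, "turn": 0, "gripper": -1}
  ],
  "force": 60
}}

```text
t: 4.5
position: [0.4985, 0.3994, 0.0091]
tcp_rot: [179.9, -0.1, 82.5]
force: [-1.2, -1.0, 5.0]
grip_width: 0.02
```

Emit:
{"method": "servo_tool", "body": {
  "commands": [
    {"x": 0, "y": 0, "z": 0.02, "turn": 0, "gripper": -1},
    {"x": 0, "y": 0, "z": 0.05, "turn": 0, "gripper": -1},
    {"x": 0, "y": 0, "z": 0.06, "turn": 0, "gripper": -1},
    {"x": 0, "y": 0, "z": 0.06, "turn": 0, "gripper": -1},
    {"x": 0, "y": 0, "z": 0.06, "turn": 0, "gripper": -1},
    {"x": 0, "y": 0, "z": 0.06, "turn": 0, "gripper": -1},
    {"x": 0, "y": 0, "z": 0.03, "turn": 0, "gripper": -1},
    {"x": 0, "y": 0, "z": 0, "turn": 0, "gripper": -1}
  ]
}}

```text
t: 5.5
position: [0.4989, 0.3996, 0.3507]
tcp_rot: [179.8, -0.2, 82.5]
force: [1.4, 0.5, -2.1]
grip_width: 0.0203
```

```bash
python3 - <<'E'
from h import *
np.set_printoptions(precision=4,suppress=True)
o=manip.get_obs();print(o['t'],o['position'],o['tcp_rot'],o['grip_width'],o['force'])
a=snap('wrist','w3');b=snap('side','s3')
cv2.imwrite('pics/j3.png',cv2.cvtColor(cv2.resize(np.vstack([a,b]),None,fx=.74,fy=.74),4))
for c in('wrist','side'):
  for r in manip.spot_point(c,'scraper_center')[:3]: X=w(c,r['at']);print(c,r['conf'],X,px(c,X))
E
```

```text
5.5 [0.4989 0.3996 0.3507] [179.7938  -0.1708  82.5108] 0.020342016367607293 [ 1.3638  0.4867 -2.1004]
wrist 0.95 [0.5033 0.4015 0.3507] [322.364  282.5283]
wrist 0.76 [0.3176 0.3303 0.0061] [252.7247  41.0515]
wrist 0.71 [0.4198 0.5458 0.0014] [406.6592  95.8122]
side 0.81 [0.5041 0.3974 0.348 ] [396.3511 253.2397]
side 0.55 [0.4223 0.5477 0.0108] [437.3918 308.3575]
```

View pics/j3.png

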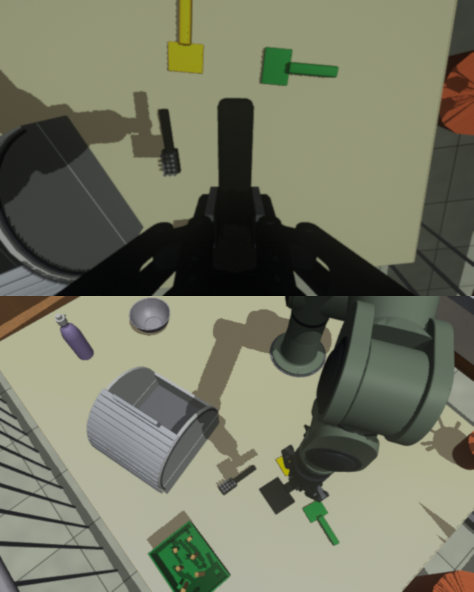

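The scraper is held level: the wrist picture shows its handle at (235,140), and its centre is at z 0.35. Next I carry it over the bin opening and turn it along the bin's y.

Emit:
{"method": "servo_tool", "body": {
  "commands": [
    {"x": 0.005, "y": -0.035, "z": 0.01, "turn": -0.085, "gripper": -1},
    {"x": 0.006, "y": -0.0375, "z": 0, "turn": -0.09, "gripper": -1},
    {"x": 0.006, "y": -0.0375, "z": 0, "turn": -0.09, "gripper": -1},
    {"x": 0.006, "y": -0.0375, "z": 0, "turn": -0.09, "gripper": -1},
    {"x": 0.006, "y": -0.0375, "z": 0, "turn": -0.09, "gripper": -1},
    {"x": 0.006, "y": -0.0375, "z": 0, "turn": -0.09, "gripper": -1},
    {"x": 0.006, "y": -0.0375, "z": 0, "turn": -0.09, "gripper": -1},
    {"x": 0.006, "y": -0.0375, "z": 0, "turn": -0.09, "gripper": -1}
  ]
}}

```text
t: 6.7
position: [0.5443, 0.1003, 0.3564]
tcp_rot: [-179.9, 0.1, 41.4]
force: [0.9, -0.6, -1.1]
grip_width: 0.02
```

Emit:
{"method": "servo_tool", "body": {
  "commands": [
    {"x": 0.006, "y": -0.0375, "z": 0, "turn": -0.09, "gripper": -1},
    {"x": 0.006, "y": -0.0375, "z": 0, "turn": -0.09, "gripper": -1},
    {"x": 0.006, "y": -0.0375, "z": 0, "turn": -0.09, "gripper": -1},
    {"x": 0.006, "y": -0.0375, "z": 0, "turn": -0.09, "gripper": -1},
    {"x": 0.006, "y": -0.0375, "z": 0, "turn": -0.085, "gripper": -1},
    {"x": 0, "y": 0, "z": 0, "turn": 0, "gripper": -1},
    {"x": 0, "y": 0, "z": 0, "turn": 0, "gripper": -1}
  ]
}}

```text
t: 7.58
position: [0.5744, -0.0856, 0.3569]
tcp_rot: [-179.9, 0.1, 16.1]
force: [0.9, 0.7, -0.2]
grip_width: 0.02
```

```bash
python3 - <<'E'
from h import *
np.set_printoptions(precision=4,suppress=True)
o=manip.get_obs();print(o['t'],o['position'],o['tcp_rot'],o['grip_width'],o['force'])
a=snap('wrist','w4');b=snap('side','s4')
cv2.imwrite('pics/j4.png',cv2.cvtColor(cv2.resize(np.vstack([a,b]),None,fx=.74,fy=.74),4))
B=np.array([.645,-.054,.04]);y=np.radians(16.3);R=np.array([[np.cos(y),-np.sin(y),0],[np.sin(y),np.cos(y),0],[0,0,1]])
print('tcp in bin',R.T@(o['position']-B))
for c in('wrist','side'):
  for q in ('bin_floor','cover_rib','scraper_center'):
   for r in manip.spot_point(c,q)[:1]: X=w(c,r['at']);print(c,q,r['conf'],X,R.T@(X-B))
E
```

```text
7.575 [ 0.5744 -0.0856  0.3569] [-179.8944    0.1188   16.0567] 0.019965072477977467 [ 0.8878  0.7352 -0.2093]
tcp in bin [-0.0766 -0.0105  0.3169]
wrist bin_floor 0.89 [ 0.6482 -0.0512  0.0388] [ 0.0038  0.0018 -0.0012]
wrist cover_rib 0.88 [ 0.67   -0.0408  0.2651] [0.0277 0.0057 0.2251]
wrist scraper_center 0.77 [ 0.5749 -0.0904  0.3599] [-0.0775 -0.0153  0.3199]
side bin_floor 0.88 [ 0.6475 -0.0539  0.0386] [ 0.0024 -0.0007 -0.0014]
side cover_rib 0.67 [ 0.6742 -0.0472  0.2663] [ 0.0299 -0.0016  0.2263]
side scraper_center 0.9 [ 0.5757 -0.0925  0.3565] [-0.0773 -0.0175  0.3165]
```

View pics/j4.png

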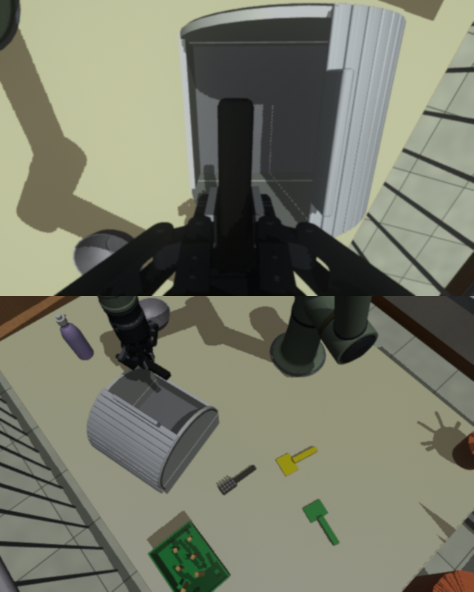

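The picture shows the scraper over the opening, aligned with the bin's side walls. I lower it inside.

Emit:
{"method": "servo_tool", "body": {
  "commands": [
    {"x": 0.002, "y": 0.002, "z": -0.05, "turn": 0, "gripper": -1},
    {"x": 0, "y": 0, "z": -0.05, "turn": 0, "gripper": -1},
    {"x": 0, "y": 0, "z": -0.05, "turn": 0, "gripper": -1},
    {"x": 0, "y": 0, "z": -0.05, "turn": 0, "gripper": -1},
    {"x": 0, "y": 0, "z": -0.04, "turn": 0, "gripper": -1},
    {"x": 0, "y": 0, "z": -0.03, "turn": 0, "gripper": -1},
    {"x": 0, "y": 0, "z": -0.02, "turn": 0, "gripper": -1},
    {"x": 0, "y": 0, "z": 0, "turn": 0, "gripper": -1}
  ]
}}

```text
t: 8.98
position: [0.5757, -0.0834, 0.0668]
tcp_rot: [-179.9, 0.2, 16.1]
force: [-0.2, 0.3, -0.7]
grip_width: 0.0207
```

Emit:
{"method": "servo_tool", "body": {
  "commands": [
    {"x": 0, "y": 0, "z": -0.008, "turn": 0, "gripper": -1},
    {"x": 0, "y": 0, "z": 0, "turn": 0, "gripper": -0.1},
    {"x": 0, "y": 0, "z": 0, "turn": 0, "gripper": -0.1},
    {"x": 0, "y": 0, "z": 0, "turn": 0, "gripper": -0.1},
    {"x": 0, "y": 0, "z": 0.03, "turn": 0, "gripper": -0.1},
    {"x": 0, "y": 0, "z": 0.05, "turn": 0, "gripper": -0.1},
    {"x": 0, "y": 0, "z": 0.06, "turn": 0, "gripper": -0.1},
    {"x": 0, "y": 0, "z": 0.06, "turn": 0, "gripper": -0.1}
  ]
}}

```text
t: 9.98
position: [0.5768, -0.084, 0.2625]
tcp_rot: [180.0, -0.0, 16.0]
force: [1.3, -1.5, 0.1]
grip_width: 0.0384
```

Emit:
{"method": "servo_tool", "body": {
  "commands": [
    {"x": 0, "y": 0, "z": 0.06, "turn": 0, "gripper": -0.1},
    {"x": 0, "y": 0, "z": 0.05, "turn": 0, "gripper": -0.1},
    {"x": 0, "y": 0, "z": 0.05, "turn": 0, "gripper": -0.1},
    {"x": 0, "y": 0, "z": 0.0, "turn": 0, "gripper": -0.1}
  ]
}}

```text
t: 10.48
position: [0.5784, -0.0844, 0.4252]
tcp_rot: [179.7, -0.4, 16.0]
force: [0.6, 0.1, -0.7]
grip_width: 0.0384
```

```bash
python3 - <<'E'
from h import *
np.set_printoptions(precision=4,suppress=True)
o=manip.get_obs();print(o['t'],o['position'],o['tcp_rot'],o['grip_width'],o['force'])
a=snap('wrist','w5');b=snap('side','s5')
cv2.imwrite('pics/j5.png',cv2.cvtColor(cv2.resize(np.vstack([a,b]),None,fx=.74,fy=.74),4))
B=np.array([.647,-.053,.04]);y=np.radians(16.3);R=np.array([[np.cos(y),-np.sin(y),0],[np.sin(y),np.cos(y),0],[0,0,1]])
for c in('wrist','side'):
  for q in ('bin_floor','cover_rib','scraper_center'):
   for r in manip.spot_point(c,q)[:2]: X=w(c,r['at']);print(c,q,r['conf'],X,R.T@(X-B))
for t in (0,20,40,60,81):
  for rr in (.188,):
    a=np.radians(163-81+t)
    print(t,R@np.array([rr*np.cos(a),0,.04+rr*np.sin(a)])+B)
E
```

```text
10.475 [ 0.5784 -0.0844  0.4252] [179.7377  -0.4274  16.0445] 0.03838227046674035 [ 0.5991  0.1008 -0.6758]
wrist bin_floor 0.77 [ 0.6425 -0.0531  0.0329] [-0.0044  0.0011 -0.0071]
wrist cover_rib 0.59 [ 0.6691 -0.0479  0.2535] [ 0.0226 -0.0013  0.2135]
wrist scraper_center 0.81 [ 0.5679 -0.0877  0.0453] [-0.0857 -0.0111  0.0053]
side bin_floor 0.67 [ 0.6472 -0.0578  0.0414] [-0.0012 -0.0046  0.0014]
side cover_rib 0.89 [ 0.6727 -0.0472  0.265 ] [ 0.0263 -0.0017  0.225 ]
side scraper_center 0.96 [0.4252 0.5488 0.0108] [-0.044   0.6398 -0.0292]
side scraper_center 0.83 [ 0.5772 -0.088   0.0491] [-0.0768 -0.014   0.0091]
0 [ 0.6721 -0.0457  0.2662]
20 [ 0.6095 -0.064   0.2639]
40 [ 0.5514 -0.081   0.2394]
60 [ 0.5048 -0.0946  0.1957]
81 [ 0.4744 -0.1035  0.135 ]
```

View pics/j5.png

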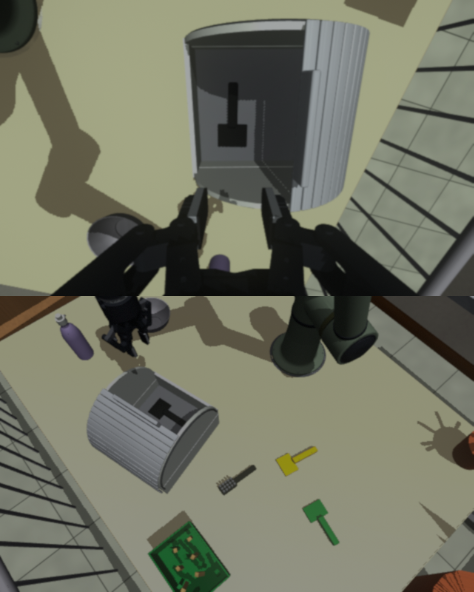

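The wrist picture shows the scraper flat on the bin floor with its blade at (232,135), and it measures 5 to 9 mm above the floor. Next I plan the cover push: shut fingers with their narrow 22 mm side along bin x, working from behind the rib.

```bash
cat > path.py <<'E'
from h import *
np.set_printoptions(precision=4,suppress=True)
B=np.array([.647,-.053,.04]);y=np.radians(16.3);R=np.array([[np.cos(y),-np.sin(y),0],[np.sin(y),np.cos(y),0],[0,0,1]])
def wp(th,gap=0):
    f=np.clip((th-105)/30,0,1); s=11*(1-f)+3*f+gap; p=10*(1-f)
    t=np.radians(th);ur=np.array([np.cos(t),np.sin(t)]);ut=np.array([-ur[1],ur[0]])
    C=203*ur-6*ut
    x=C[0]+s - (p*ur[0]/ur[1]); z=C[1]-p
    rr=np.hypot(x+11,z)
    return R@np.array([x/1e3,0,.04+z/1e3])+B, rr
E
python3 - <<'E'
from path import *
P0,_=wp(82,12);print('start',P0,'delta',P0-manip.get_obs()['position'])
pr=P0
for th in list(range(82,166,4)):
    P,rr=wp(th);print(th,P,'d',P-pr,round(rr,1));pr=P
E
```

```text
start [ 0.7005 -0.0373  0.2702] delta [ 0.1239  0.0465 -0.149 ]
82 [ 0.689  -0.0407  0.2702] d [-0.0115 -0.0034  0.    ] 197.9
86 [ 0.6762 -0.0445  0.2721] d [-0.0128 -0.0037  0.0019] 196.5
90 [ 0.6633 -0.0482  0.273 ] d [-0.0129 -0.0038  0.0009] 195.0
94 [ 0.6504 -0.052   0.2729] d [-0.0129 -0.0038 -0.0001] 193.5
98 [ 0.6375 -0.0558  0.2719] d [-0.0129 -0.0038 -0.0011] 191.9
102 [ 0.6247 -0.0595  0.2698] d [-0.0128 -0.0037 -0.002 ] 190.2
106 [ 0.6118 -0.0633  0.2671] d [-0.0129 -0.0038 -0.0027] 188.9
110 [ 0.598  -0.0673  0.2645] d [-0.0138 -0.004  -0.0026] 188.8
114 [ 0.5843 -0.0713  0.2609] d [-0.0137 -0.004  -0.0036] 188.9
118 [ 0.5707 -0.0753  0.2564] d [-0.0135 -0.004  -0.0045] 189.2
122 [ 0.5574 -0.0792  0.251 ] d [-0.0133 -0.0039 -0.0054] 189.8
126 [ 0.5444 -0.083   0.2448] d [-0.013  -0.0038 -0.0062] 190.6
130 [ 0.5317 -0.0867  0.2377] d [-0.0127 -0.0037 -0.0071] 191.8
134 [ 0.5192 -0.0904  0.2299] d [-0.0124 -0.0036 -0.0078] 193.3
138 [ 0.5089 -0.0934  0.2203] d [-0.0103 -0.003  -0.0096] 193.2
142 [ 0.4999 -0.096   0.2097] d [-0.009  -0.0026 -0.0106] 192.5
146 [ 0.4916 -0.0985  0.1985] d [-0.0083 -0.0024 -0.0112] 191.9
150 [ 0.484  -0.1007  0.1867] d [-0.0075 -0.0022 -0.0118] 191.3
154 [ 0.4773 -0.1026  0.1744] d [-0.0067 -0.002  -0.0123] 190.8
158 [ 0.4714 -0.1044  0.1616] d [-0.0059 -0.0017 -0.0128] 190.4
162 [ 0.4664 -0.1058  0.1484] d [-0.005  -0.0015 -0.0132] 190.0
```

Emit:
{"method": "servo_tool", "body": {
  "commands": [
    {"x": 0.015, "y": 0.006, "z": 0, "turn": 0.17, "gripper": -1},
    {"x": 0.015, "y": 0.006, "z": 0, "turn": 0.18, "gripper": -1},
    {"x": 0.015, "y": 0.006, "z": 0, "turn": 0.18, "gripper": -1},
    {"x": 0.015, "y": 0.006, "z": 0, "turn": 0.18, "gripper": -1},
    {"x": 0.015, "y": 0.006, "z": 0, "turn": 0.18, "gripper": -1},
    {"x": 0.015, "y": 0.005, "z": 0, "turn": 0.18, "gripper": -1},
    {"x": 0.015, "y": 0.005, "z": 0, "turn": 0.18, "gripper": -1},
    {"x": 0.015, "y": 0.005, "z": 0, "turn": 0.18, "gripper": -1}
  ]
}}

```text
t: 11.88
position: [0.6974, -0.0388, 0.4196]
tcp_rot: [-179.9, -0.0, 98.3]
force: [1.4, 1.1, 0.4]
grip_width: 0.0001
```

Emit:
{"method": "servo_tool", "body": {
  "commands": [
    {"x": 0.012, "y": 0.004, "z": -0.02, "turn": 0.14, "gripper": -1},
    {"x": 0, "y": 0, "z": -0.04, "turn": 0, "gripper": -1},
    {"x": 0, "y": 0, "z": -0.03, "turn": 0, "gripper": -1},
    {"x": 0, "y": 0, "z": 0, "turn": 0, "gripper": -1}
  ]
}}

```text
t: 12.38
position: [0.7073, -0.0347, 0.3268]
tcp_rot: [-179.6, -0.2, 106.0]
force: [-0.2, 0.2, 0.9]
grip_width: -0.0001
```

```bash
python3 - <<'E'
from path import *
o=manip.get_obs();print(o['t'],o['position'],o['tcp_rot'],o['grip_width'],o['force'],o['q'])
print(R.T@(o['position']-B), wp(82,12)[0]-o['position'])
a=snap('wrist','w6');b=snap('side','s6')
cv2.imwrite('pics/j6.png',cv2.cvtColor(cv2.resize(np.vstack([a,b]),None,fx=.74,fy=.74),4))
for c in('wrist','side'):
   for r in manip.spot_point(c,'cover_rib')[:2]: X=w(c,r['at']);print(c,r['conf'],X,R.T@(X-B))
E
```

```text
12.375 [ 0.7073 -0.0347  0.3268] [-179.6401   -0.1656  105.9988] -0.00012087260790063883 [-0.2231  0.1871  0.9119] [ -8.7743  36.2866  30.7776  84.8871  -0.0004 -24.7736]
[0.063  0.0006 0.2868] [-0.0068 -0.0026 -0.0566]
wrist 0.82 [ 0.6736 -0.0428  0.2661] [0.0284 0.0023 0.2261]
side 0.96 [ 0.6729 -0.05    0.2662] [ 0.0257 -0.0044  0.2262]
side 0.35 [ 0.581  -0.0888  0.0489] [-0.0734 -0.0158  0.0089]
```

View pics/j6.png

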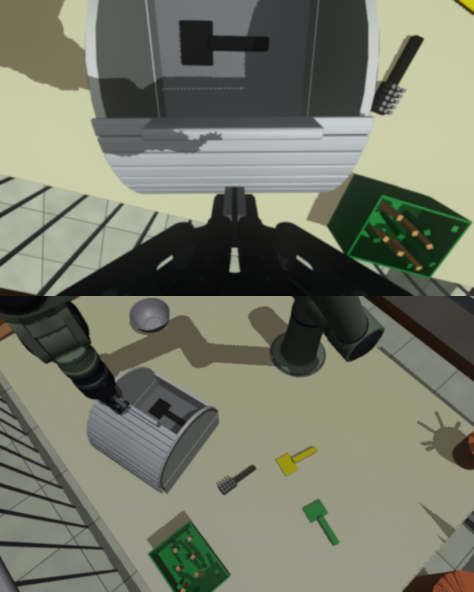

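In the wrist picture the shut fingers at (235,200) sit behind the rib at (232,125), square to it and centred. I lower them behind it.

Emit:
{"method": "servo_tool", "body": {
  "commands": [
    {"x": 0, "y": 0, "z": -0.03, "turn": 0, "gripper": -1},
    {"x": 0, "y": 0, "z": -0.02, "turn": 0, "gripper": -1},
    {"x": 0, "y": 0, "z": -0.003, "turn": 0, "gripper": -1},
    {"x": 0, "y": 0, "z": 0, "turn": 0, "gripper": -1}
  ]
}}

```text
t: 13.08
position: [0.7096, -0.0351, 0.2788]
tcp_rot: [179.9, 0.0, 106.0]
force: [-0.4, -0.7, -0.7]
grip_width: -0.0001
```

Emit:
{"method": "servo_tool", "body": {
  "commands": [
    {"x": 0, "y": 0, "z": -0.007, "turn": 0, "gripper": -1},
    {"x": -0.01, "y": -0.003, "z": 0, "turn": 0, "gripper": -1},
    {"x": -0.01, "y": -0.003, "z": 0, "turn": 0, "gripper": -1},
    {"x": -0.01, "y": -0.003, "z": 0.001, "turn": 0, "gripper": -1},
    {"x": -0.01, "y": -0.003, "z": 0.001, "turn": 0, "gripper": -1},
    {"x": -0.01, "y": -0.003, "z": 0, "turn": 0, "gripper": -1},
    {"x": -0.01, "y": -0.003, "z": 0, "turn": 0, "gripper": -1}
  ]
}}

```text
t: 13.95
position: [0.6489, -0.0532, 0.273]
tcp_rot: [179.9, 0.0, 106.0]
force: [4.0, 1.2, 2.7]
grip_width: 0.0002
```

```bash
python3 - <<'E'
from path import *
o=manip.get_obs();print(o['t'],o['position'],o['force'])
print(R.T@(o['position']-B))
a=snap('wrist','w7');b=snap('side','s7')
cv2.imwrite('pics/j7.png',cv2.cvtColor(cv2.resize(np.vstack([a,b]),None,fx=.74,fy=.74),4))
for c in('wrist','side'):
   for r in manip.spot_point(c,'cover_rib')[:2]: X=R.T@(w(c,r['at'])-B);print(c,r['conf'],X,np.degrees(np.arctan2(X[2]-.04,X[0])))
E
```

```text
13.95 [ 0.6489 -0.0532  0.273 ] [4.0387 1.2093 2.7032]
[ 0.0017 -0.0007  0.233 ]
wrist 0.79 [-0.0159 -0.0003  0.2228] 94.96768571676611
side 0.94 [-0.013  -0.0007  0.2268] 93.98764517590696
```

View pics/j7.png

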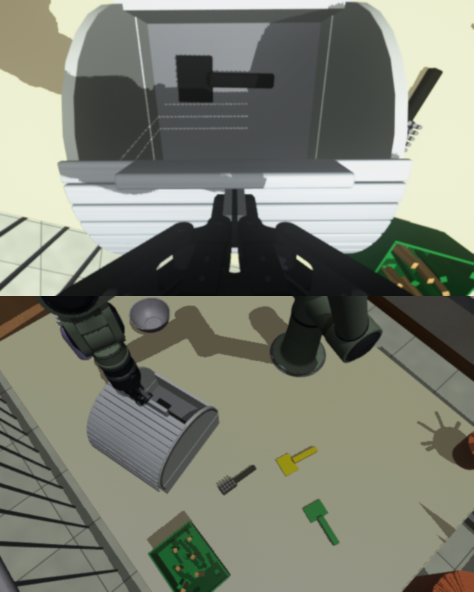

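The path model predicted 94° here and the rib is measured at 94–95°, with 4 N of push. I continue along the arc.

Emit:
{"method": "servo_tool", "body": {
  "commands": [
    {"x": -0.0115, "y": -0.003, "z": -0.001, "turn": 0, "gripper": -1},
    {"x": -0.013, "y": -0.004, "z": -0.002, "turn": 0, "gripper": -1},
    {"x": -0.013, "y": -0.004, "z": -0.003, "turn": 0, "gripper": -1},
    {"x": -0.014, "y": -0.004, "z": -0.003, "turn": 0, "gripper": -1},
    {"x": -0.0135, "y": -0.004, "z": -0.0035, "turn": 0, "gripper": -1},
    {"x": -0.0135, "y": -0.004, "z": -0.0045, "turn": 0, "gripper": -1},
    {"x": 0, "y": 0, "z": 0, "turn": 0, "gripper": -1}
  ]
}}

```text
t: 15.02
position: [0.5691, -0.0762, 0.2544]
tcp_rot: [-179.8, -0.0, 106.0]
force: [0.8, 0.6, 0.5]
grip_width: -0.0003
```

```bash
python3 - <<'E'
from path import *
o=manip.get_obs();print(o['t'],o['position'],o['force'],o['position']-wp(118)[0])
b=snap('wrist','w8');snap('side','s8')
for c in('wrist','side'):
   for r in manip.spot_point(c,'cover_rib')[:2]: X=R.T@(w(c,r['at'])-B);print(c,r['conf'],X,np.degrees(np.arctan2(X[2]-.04,X[0])))
E
```

```text
15.025 [ 0.5691 -0.0762  0.2544] [0.7545 0.6    0.501 ] [-0.0016 -0.0009 -0.002 ]
wrist 0.77 [-0.0905  0.0028  0.2009] 119.36324437601877
side 0.88 [-0.0919 -0.0027  0.2059] 118.96789865395317
```

Still on track at 119°.

Emit:
{"method": "servo_tool", "body": {
  "commands": [
    {"x": -0.0125, "y": -0.0035, "z": -0.004, "turn": 0, "gripper": -1},
    {"x": -0.013, "y": -0.004, "z": -0.006, "turn": 0, "gripper": -1},
    {"x": -0.0127, "y": -0.0037, "z": -0.007, "turn": 0, "gripper": -1},
    {"x": -0.0124, "y": -0.0036, "z": -0.008, "turn": 0, "gripper": -1},
    {"x": -0.0103, "y": -0.003, "z": -0.0096, "turn": 0, "gripper": -1},
    {"x": -0.009, "y": -0.0026, "z": -0.0106, "turn": 0, "gripper": -1},
    {"x": 0, "y": 0, "z": 0, "turn": 0, "gripper": -1}
  ]
}}

```text
t: 16.1
position: [0.5001, -0.0964, 0.2097]
tcp_rot: [-179.9, -0.0, 106.0]
force: [-0.4, 1.0, 1.1]
grip_width: -0.0003
```

```bash
python3 - <<'E'
from path import *
o=manip.get_obs();print(o['t'],o['position'],o['force'],o['position']-wp(142)[0])
a=snap('wrist','w9');b=snap('side','s9')
cv2.imwrite('pics/j9.png',cv2.cvtColor(cv2.resize(np.vstack([a,b]),None,fx=.74,fy=.74),4))
for c in('wrist','side'):
   for r in manip.spot_point(c,'cover_rib')[:2]: X=R.T@(w(c,r['at'])-B);print(c,r['conf'],X,np.degrees(np.arctan2(X[2]-.04,X[0])))
E
```

```text
16.1 [ 0.5001 -0.0964  0.2097] [-0.4256  0.994   1.0537] [ 0.0002 -0.0003 -0.    ]
wrist 0.85 [-0.1531  0.001   0.1529] 143.61037175723007
side 0.95 [-0.1529 -0.0036  0.1554] 142.94772407420135
```

View pics/j9.png

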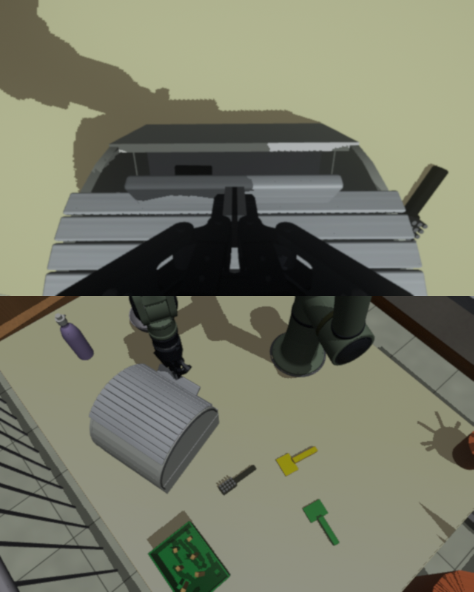

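Emit:
{"method": "servo_tool", "body": {
  "commands": [
    {"x": -0.0083, "y": -0.0024, "z": -0.0112, "turn": 0, "gripper": -1},
    {"x": -0.0075, "y": -0.0022, "z": -0.0118, "turn": 0, "gripper": -1},
    {"x": -0.0067, "y": -0.002, "z": -0.0123, "turn": 0, "gripper": -1},
    {"x": -0.006, "y": -0.0017, "z": -0.0128, "turn": 0, "gripper": -1},
    {"x": -0.0025, "y": -0.001, "z": -0.006, "turn": 0, "gripper": -1},
    {"x": -0.0025, "y": -0.0005, "z": -0.006, "turn": 0, "gripper": -1},
    {"x": 0, "y": 0, "z": 0, "turn": 0, "gripper": -1}
  ]
}}

```text
t: 17.18
position: [0.4664, -0.106, 0.1494]
tcp_rot: [-179.9, -0.1, 106.0]
force: [1.3, -0.3, 0.1]
grip_width: -0.0003
```

Emit:
{"method": "servo_tool", "body": {
  "commands": [
    {"x": 0, "y": 0, "z": -0.002, "turn": 0, "gripper": -1},
    {"x": 0, "y": 0, "z": 0, "turn": 0, "gripper": -1}
  ]
}}

```text
t: 17.42
position: [0.4671, -0.1061, 0.148]
tcp_rot: [-180.0, -0.0, 106.0]
force: [-0.4, -0.1, 0.6]
grip_width: 0.0002
```

```bash
python3 - <<'E'
from path import *
o=manip.get_obs();print(o['t'],o['position'],o['force'],o['position']-wp(163)[0])
a=snap('wrist','w10');b=snap('side','s10')
cv2.imwrite('pics/j10.png',cv2.cvtColor(cv2.resize(np.vstack([a,b]),None,fx=.74,fy=.74),4))
for c in('wrist','side'):
   for r in manip.spot_point(c,'cover_rib')[:2]: X=R.T@(w(c,r['at'])-B);print(c,r['conf'],X,np.degrees(np.arctan2(X[2]-.04,X[0])))
E
```

```text
17.425 [ 0.4671 -0.1061  0.148 ] [-0.4062 -0.1065  0.5696] [0.0018 0.     0.0029]
wrist 0.81 [-0.1801  0.0056  0.0917] 163.98947574941275
side 0.98 [-0.1818 -0.0021  0.097 ] 162.59186207075038
```

View pics/j10.png

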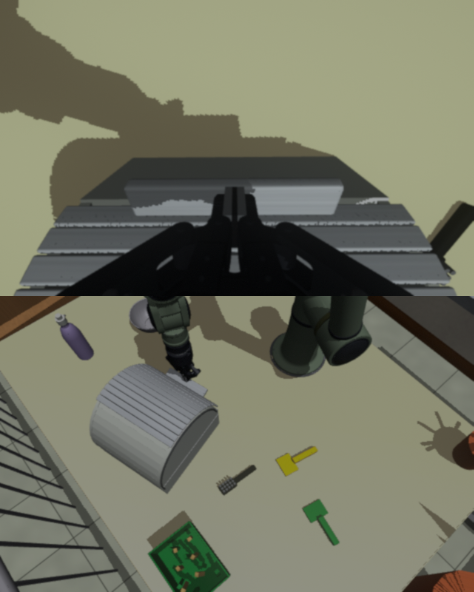

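The rib reads about 163° and the gap is closed in the picture. I press a few more mm gently to feel the stop.

Emit:
{"method": "servo_tool", "body": {
  "commands": [
    {"x": 0, "y": 0, "z": -0.003, "turn": 0, "gripper": -1},
    {"x": 0, "y": 0, "z": -0.001, "turn": 0, "gripper": -1},
    {"x": 0, "y": 0, "z": 0, "turn": 0, "gripper": -1}
  ]
}}

```text
t: 18.0
position: [0.4673, -0.1064, 0.1445]
tcp_rot: [180.0, 0.0, 106.0]
force: [-2.5, -0.0, 6.5]
grip_width: -0.0002
```

Emit:
{"method": "servo_tool", "body": {
  "commands": [
    {"x": 0, "y": 0, "z": -0.002, "turn": 0, "gripper": -1},
    {"x": 0, "y": 0, "z": 0, "turn": 0, "gripper": -1}
  ]
}}

```text
t: 18.25
position: [0.4673, -0.1065, 0.144]
tcp_rot: [180.0, 0.1, 106.0]
force: [-5.4, 0.8, 20.4]
grip_width: -0.0001
```

The force climbed to 20 N with no further motion, so the cover is at its stop. I lift straight off.

Emit:
{"method": "servo_tool", "body": {
  "commands": [
    {"x": 0, "y": 0, "z": 0.006, "turn": 0, "gripper": -1},
    {"x": -0.005, "y": 0, "z": 0.02, "turn": 0, "gripper": -1},
    {"x": -0.01, "y": 0, "z": 0.05, "turn": 0, "gripper": -1},
    {"x": -0.01, "y": 0, "z": 0.06, "turn": 0, "gripper": -1},
    {"x": 0, "y": 0, "z": 0.06, "turn": 0, "gripper": -1},
    {"x": 0, "y": 0, "z": 0.03, "turn": 0, "gripper": -1},
    {"x": 0, "y": 0, "z": 0, "turn": 0, "gripper": -1},
    {"x": 0, "y": 0, "z": 0, "turn": 0, "gripper": -1}
  ]
}}

```text
t: 19.25
position: [0.4417, -0.106, 0.3668]
tcp_rot: [-179.9, -0.1, 106.0]
force: [0.6, 0.4, -0.7]
grip_width: -0.0001
```

```bash
python3 - <<'E'
from path import *
o=manip.get_obs();print(o['t'],o['position'],o['force'])
a=snap('wrist','w11');b=snap('side','s11');snap('scene','sc11')
cv2.imwrite('pics/j11.png',cv2.cvtColor(cv2.resize(np.vstack([a,b]),None,fx=.74,fy=.74),4))
for c in('wrist','side','scene'):
   for r in manip.spot_point(c,'cover_rib')[:2]: X=R.T@(w(c,r['at'])-B);print(c,r['conf'],X,np.degrees(np.arctan2(X[2]-.04,X[0])))
E
```

```text
19.25 [ 0.4417 -0.106   0.3668] [ 0.5849  0.363  -0.6923]
wrist 0.78 [-0.1831  0.0017  0.0944] 163.44631713581768
side 0.77 [-0.181  -0.0041  0.0933] 163.59166237094203
scene 0.57 [-0.187  -0.0014  0.0971] 163.02908185654707
```

View pics/j11.png

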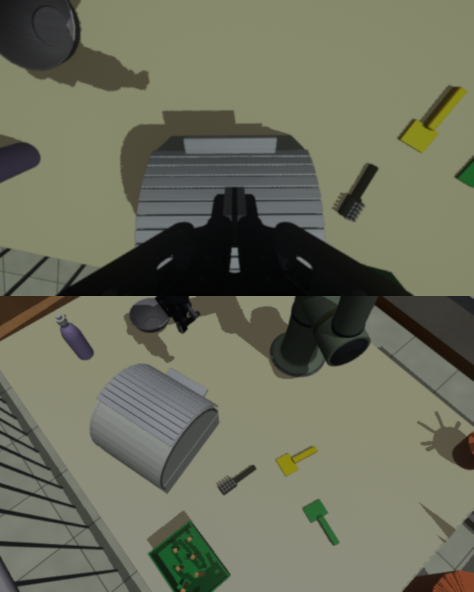

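The cover is shut, with the rib at (230,146) in the wrist view and at 163–163.6° from all three cameras. The gripper is clear, so I hand in.

```bash
python3 -c "
from rig import manip
print(manip.finish_job())"
```

```text
the job is handed in; nothing more can be done
None
```

The black scraper is in the bin, the cover is rolled shut, and the job was handed in at about 19.4 s. No verdict was reported.

**Scraper:** I gripped it by the handle, set it down flat on the bin floor and let go. Before closing, its centre measured 5–9 mm above the floor, at about x −80 and y −12 mm in the bin's frame.

**Cover:** I pushed the rib along its arc with shut fingers until it reached its stop, where the force rose to about 20 N with no further motion, and then lifted clear. Afterwards all three cameras put the rib at 163.0–163.6°, against 163° for fully shut, and the tool force read about 1 N, which is noise.

**Checks that failed or were missing:** My first move calls were refused for missing keys, before anything moved, and one measuring script stopped on an error. The two wrist and side estimates of the rib differed by 1–2° at times. I could not see the scraper again once the cover was shut.

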